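# Index the cutter turntable and relock its plunger

### The job

Bring the toothed milling cutter to the pointer of the indexing fixture: pull the plunger's T-bar up and twist it counter-clockwise a quarter turn so that it stays out, swing the turntable by its handle until the cutter stands straight in front of the pointer, then twist the T-bar back so that the pin drops fully home and locks the table. Keep all four parts seated on their pegs throughout and do not disturb the other things on the bench.

Things in the scene. Friction and masses are not known exactly. Their poses are not given: they have to be found in the camera images.
- fixture: Indexing fixture bolted to the bench. Origin on the turntable's vertical axis at bench level, x towards the handle's place at the start. Base plate 266 x 264 x 14 mm. Round steel turntable 184 mm across, top 62 mm high. On the -x side, 121 mm from the axis, a grey column 92 mm high holds over the rim, 84 mm from the axis, the plunger's dark barrel (25 mm across, slotted crown 105 mm high).
- dial (a joint): Turntable angle (rad), 0 at the start, positive counter-clockwise from above, range -2.3 to 2.3; stays where it is left. The rim has six notches 10 mm wide, one every 60 degrees (1.047 rad), one under the pin at 0. Six pegs (12 mm thick, 9 mm high, 50 mm from the axis) stand half-way between notches; at every multiple of 60 degrees a notch is under the pin and a peg at the pointer.
- handle_grip (a point): Grip point of the turntable's handle: a black upright round post 18 mm thick on a lug at the rim, 105 mm from the axis, 62 to 132 mm above the bench (this point 114 mm up). Rigid with the table; starts on the side opposite the plunger.
- tee_grip (a point): Centre of the plunger's T-bar: a black bar 44 mm long (point's y), 10 mm thick (point's x), 12 mm high, centre 134 mm above the bench when locked, with 23 mm free between bar and crown but for a 10 mm stem. The point turns with the bar. Locked, the bar lies along the fixture's y.
- plunger (a joint): Lift of the plunger (m): 0 home (pin 9 mm deep in a notch), at most 0.016. A spring pulls down with about 6 N at home, 10 N at full lift. The bar can be twisted only above 0.012; twisted by over 0.8 rad it rests on the crown at 0.012 by itself, pin 3 mm clear of the table. A pin that finds no notch rests on the rim at about 0.009. The pin is round-tipped and finds a notch up to about 4 mm off.
- tee (a joint): Twist of the plunger's T-bar (rad): 0 at the start against a stop, up to 1.45 (about a quarter turn, also a stop), positive counter-clockwise seen from above. Within about 0.12 of 0 the plunger can drop home again.
- pointer_tip (a point): Tip of the small aluminium pointer fixed to the base plate beside the turntable (fixture's +y side): a 12 mm wide block with a pointed nose aimed at the turntable's axis; tip 96 mm from the axis, 36 mm above the bench.
- index_point (a point): The point on the turntable's top level, 50 mm from the axis, straight in front of the pointer; fixed to the fixture: a peg stands here at each locked position (an empty one at the start).
- cutter_mid (a point): Centre of the milling cutter: a steel ring 23 mm across (32 mm over its eight teeth), 22 mm high, standing loose over one of the pegs, bore 15 mm. Which peg it stands on changes.
- collar_mid (a point): Centre of the plain collar: a smooth steel tube 26 mm across, 30 mm high, loose on another peg, bore 15 mm.
- bush_mid (a point): Centre of the flanged bush: steel, 28 mm high, 21 mm across with a 31 mm flange at its foot, loose on another peg, bore 15 mm.
- hexnut_mid (a point): Centre of the tall hexagon nut: steel, 28 mm across the flats, 18 mm high, loose on another peg, bore 15 mm.
- wrench_mid (a point): A bystander: the steel wrench lying on the bench, 190 mm long.
- arbor_a_mid (a point): A bystander: a steel arbor, 40 mm across, 75 mm high, standing on the bench.
- arbor_b_mid (a point): A bystander: a second arbor of the same shape.
- spool_mid (a point): A bystander: a dark steel spool, 52 mm across, 45 mm high.
- brush_mid (a point): A bystander: a brush lying on the bench.
- oilcan_mid (a point): A bystander: a white bottle with a black cap, 48 mm across, 120 mm high.
Not all that is in view belongs to the job. Leave any blue or yellow look-alike of the part that bears hexnut_mid alone.

How it is judged:
By the outcome, as a careful person would: the job done as asked, in the order asked, and still so for the second after the job is handed in, with the robot touching nothing.
It also fails if it takes over 69 s, if anything falls off the work surface, if the arm or the gripper's body presses on something with over 40 N, if the wrist force passes 120 N, or if a joint passes its speed limit or range.

### The arm

A 6-joint arm with a two-finger parallel gripper is mounted at the origin on the work surface. World frame = base frame: x ahead of the robot, y to its left, z up, the work surface at z = 0. Lengths are in mm, angles in rad, forces in N, time in s.
With the tool pointing down it reaches from about 275 to 975 mm from the base axis. Payload 8.4 kg.
Tool frame: the origin (TCP) lies at the very end of the fingers, on their centre line; the grasp point (between the pads) lies 19 mm behind it; z points along the fingers, y is the line along which they close (so a half turn about z gives the same grasp; the last joint's range is limited). The gripper opens to 92 mm and grips with 3 to 60 N. Pads are 20 mm wide; open, the fingers measure 128 mm over their backs; the gripper's body (75 mm by 189 mm) begins 69 mm behind the grasp point.
Start: joints at [-1.207, 0.353, 1.633, -0, 1.155, -0.002], TCP at [223.559, -583.652, 214.583] pointing down, gripper open.
Joint ranges: [-2.63, 2.63], [-0.92, 2.1], [0.06, 2.66], [-1.3, 4.44], [0, 2.69], [-3.02, 3.02]. Speed limits (rad/s): [2.22, 2.22, 2.79, 3.14, 3.14, 3.14].

### API

Orientations are given as [roll, pitch, yaw] about the fixed x, y, z axes, in that order (R = Rz(yaw) Ry(pitch) Rx(roll)).
In Python, from workcell import ctrl, viewer, models gives the robot as it stands.
- The arm moves only by the tool carry_out, never from a script. Its argument "commands" is text: rows parted by semicolons, each of 7 numbers parted by spaces: the turn, a rotation vector about the world's x, y, z in units of 6 degrees (1.0 is 6 degrees), then the shift along the world's x, y, z in units of 60 mm (1.0 is 60 mm), then the opening, from 0 (shut) to 1 (fully open). In form: ax ay az x y z jaw; .... A call has 1 to 20 rows; each row is the pose to reach, as a shift and turn from the pose commanded when the call began; what a row does not reach only later rows make up. A row lasts 1/8 s, in which the tool goes at most 62.5 mm and 10.7 degrees, less where a joint would pass 70% of its speed; a pose out of reach is approached as far as the arm can. A call with a gripper value outside its range is refused whole. The fingers move at their own pace and stop on an object; "newtons" is the grip in N (left out, the last holds). Time passes only in rows, so rows that repeat a pose let the fingers close. It gives the time, the measured TCP pose, the force, the opening and the grip force at its end, in the units of the state.
- ctrl.state(): the state, without advancing time (a new reading comes with each control period).
- viewer.get_image(name): name is "scene" or "top" or "wrist"; returns a dict with "image" (480x640x3 uint8, red, green, blue), "camera_matrix" (3x3 intrinsics, pixels), "origin" and "rotation" of the camera in the world. Camera axes: x right, y down, z forward; pixel columns grow to the right and rows downward; lengths in mm; the calibration is good to about 2 mm. A picture is of the moment at which its call begins. There is no depth.
- ctrl.job_done(): hands the job in; it is judged then, once.
Trained networks look in a picture, given as the dict that the camera call returned (one of the last four; its "shot" number tells which), for a name from the list of things; names that differ only in an ending like _2 or _b are one class to them, and where a whole thing is asked for, a point or a joint stands for the part that bears it (a point fixed in the world has none). Each returns a list of dicts, best first, with "conf" (0 to 1); they miss things now and then, are a little off and sometimes report something else, mostly with a low value. They report only what shows in the picture. A call takes as long as a camera call. They do not tell look-alikes from the thing itself.
- models.boxes_of(picture, name): "position" ([row, column] as shares, 0 to 1, of the picture: columns of its width, rows of its height, amid what is visible of it).
- models.mark_of(picture, name): "position" ([row, column] as shares, 0 to 1, of the picture: columns of its width, rows of its height: a listed point, or the origin of a listed thing).
The state is a dict: "time": time; "joint_pos": joint angles; "qvel": joint speeds; "joint_efforts": joint torques, N m; "tcp_pos": TCP position; "orientation": TCP orientation; "contact_force": force on the tool from outside, world axes, zero at the start; "wrist_torque": the same for the moment, N m; "finger_gap": opening from 0.0 (shut) to 1.0 (fully open); "grip_force": force on a finger pad.
Only numpy, scipy, OpenCV 4.12 (cv2) and the standard library are available. Lean on these libraries where they do the work, as an engineer would, in place of code of your own. Each camera call takes 0.05 s, during which the arm holds its last target. There are 200 camera calls.

## Working session

There is one attempt and no reset: what is moved stays moved. The work goes in short steps, Python scripts to look and compute and a tool call to move; the robot and the scene stay as the last step left them, time stands still between calls to the robot, and variables do not carry over. Pictures are saved under pics/ and viewed, at most 10 in all, crops included, and the job is handed in when it is done.

Besides the shell and the picture viewer there is one more tool, called after "Emit:" by a JSON object that holds its "name" and its "arguments". carry_out: Moves the arm, as the interface text tells. Its arguments: {"type":"object","properties":{"commands":{"type":"string"},"newtons":{"type":"number"}},"required":["commands"]}

```bash
mkdir -p pics; ls; cat > h.py <<'E'
import numpy as np, cv2
from workcell import ctrl, viewer, models
def ray(p,pos):
    h,w=p["image"].shape[:2]
    uv=np.array([pos[1]*w,pos[0]*h,1.])
    d=np.array(p["rotation"])@np.linalg.inv(np.array(p["camera_matrix"]))@uv
    return np.array(p["origin"],float),d/np.linalg.norm(d)
def at_z(p,pos,z):
    o,d=ray(p,pos); return o+d*(z-o[2])/d[2]
def proj(p,X):
    c=np.array(p["rotation"]).T@(np.array(X,float)-np.array(p["origin"])); u=np.array(p["camera_matrix"])@c
    return u[:2]/u[2]
def save(p,n): cv2.imwrite("pics/"+n,p["image"][:,:,::-1])
E
python3 - <<'E'
from h import *
H=dict(fixture=0,handle_grip=114,tee_grip=134,pointer_tip=36,index_point=62,cutter_mid=73,collar_mid=77,bush_mid=76,hexnut_mid=71,arbor_a_mid=37,oilcan_mid=60,spool_mid=22)
for c in ["scene","top"]:
    p=viewer.get_image(c); save(p,c+"0.png")
    for n,z in H.items():
        for r in models.mark_of(p,n)[:3]:
            q=r["position"]; print(c,n,round(r["conf"],2),np.round([q[1]*640,q[0]*480]),np.round(at_z(p,q,z)))
print(ctrl.state())
E
```

```text
picsTraceback (most recent call last):
  File "<stdin>", line 7, in <module>
  File "h.py", line 9, in at_z
    o,d=ray(p,pos); return o+d*(z-o[2])/d[2]
                                        ~^^^
IndexError: invalid index to scalar variable.
```

```bash
python3 - <<'E'
from h import *
for c in ["scene","top","wrist"]:
    p=viewer.get_image(c); save(p,c+"0.png"); print(c,p["rotation"],p["origin"],p["camera_matrix"])
print(ctrl.state())
E
```

```text
scene [-2.43714524 -0.01932631  0.81312868] [ 945.57726551 -318.05770085  709.69102345] [[442.43835599   0.         323.29166949]
 [  0.         442.43835599 239.31096774]
 [  0.           0.           1.        ]]
top [-2.99520398  0.00606783 -1.59604815] [ 428.93558154   33.07876479 1172.43372728] [[597.84624025   0.         315.32336458]
 [  0.         597.84624025 239.50433383]
 [  0.           0.           1.        ]]
wrist [ 2.89534738e+00  6.95228276e-04 -1.20554696e+00] [ 287.33738449 -559.38321981  383.65333423] [[388.00917487   0.         318.08138161]
 [  0.         388.00917487 241.19286726]
 [  0.           0.           1.        ]]
{'time': 0.25, 'joint_pos': array([-1.20741673e+00,  3.53317749e-01,  1.63374765e+00, -1.99257704e-05,
        1.15520635e+00, -2.37048260e-03]), 'qvel': array([ 2.87064178e-04, -8.66226556e-04, -1.31213596e-03, -4.02901631e-04,
        1.63140223e-03,  2.70640732e-05]), 'joint_efforts': array([-1.52390410e-03, -5.93371654e+01, -3.34050500e+01,  6.96082762e-02,
        2.11708416e-02, -8.91910486e-05]), 'tcp_pos': array([ 223.45754141, -583.4327704 ,  214.23548266]), 'orientation': array([-3.14091351e+00,  1.66143493e-05,  3.65758135e-01]), 'contact_force': array([ 0.21169834, -0.18541088,  0.09199168]), 'wrist_torque': array([-0.00802531,  0.02052063,  0.04132572]), 'grip_force': 0.0, 'finger_gap': 1.0020710666610086}
```

View pics/scene0.png

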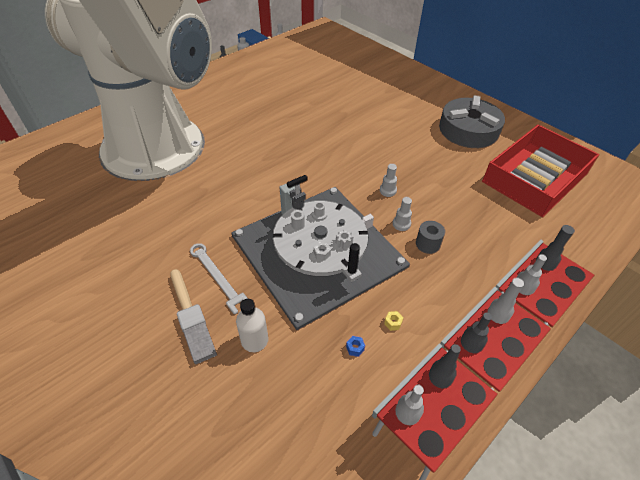

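View pics/top0.png

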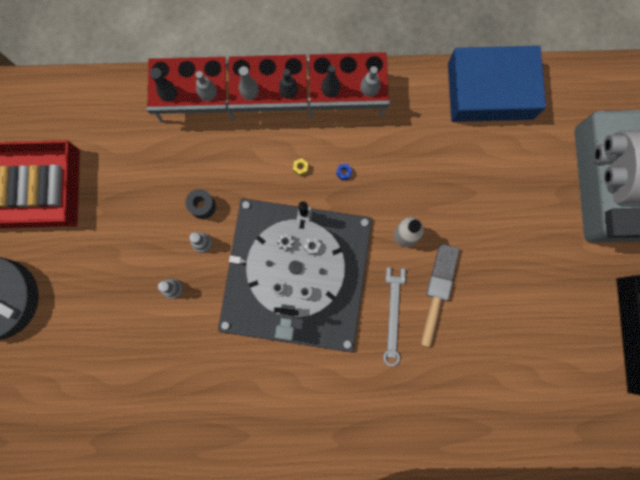

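The images show the fixture at about (295,270) in "top". The handle is at (303,210), the column and plunger at (287,320), and the pointer at (237,260). The look-alikes are a yellow nut at (300,166) and a blue nut at (344,171). The toothed cutter appears to be at (287,241).

```bash
sed -i 's/np.array(p\["rotation"\])/RR(p)/g; 2a from scipy.spatial.transform import Rotation as Ro\ndef RR(p): return Ro.from_euler("xyz",p["rotation"]).as_matrix()' h.py
python3 - <<'E'
from h import *
H=dict(fixture=0,handle_grip=114,tee_grip=134,pointer_tip=36,index_point=62,cutter_mid=73,collar_mid=77,bush_mid=76,hexnut_mid=71,arbor_a_mid=37,oilcan_mid=60,spool_mid=22)
for c in ["scene","top"]:
    p=viewer.get_image(c)
    for n,z in H.items():
        for r in models.mark_of(p,n)[:2]:
            q=r["position"]; print(c,n,round(r["conf"],2),np.round([q[1]*640,q[0]*480]),np.round(at_z(p,q,z)))
    im=p["image"][:,:,::-1]
    if c=="scene": a=cv2.resize(im[160:310,225:415],(760,600),interpolation=cv2.INTER_CUBIC); cv2.imwrite("pics/crop_s.png",a)
E
```

```text
scene fixture 0.73 [321. 256.] [547.  72.   0.]
scene handle_grip 0.93 [354. 253.] [645.  55. 114.]
scene pointer_tip 0.69 [361. 221.] [555. 177.  36.]
scene index_point 0.6 [340. 226.] [550. 118.  62.]
scene cutter_mid 0.62 [318. 210.] [497. 108.  73.]
scene cutter_mid 0.58 [345. 242.] [593.  88.  73.]
scene collar_mid 0.72 [297. 219.] [490.  58.  77.]
scene bush_mid 0.8 [319. 209.] [500. 109.  76.]
scene hexnut_mid 0.83 [391. 320.] [762.  26.  71.]
scene hexnut_mid 0.76 [319. 252.] [577.  36.  71.]
scene arbor_a_mid 0.84 [389. 181.] [513. 314.  37.]
scene oilcan_mid 0.7 [256. 324.] [ 611. -137.   60.]
scene oilcan_mid 0.65 [390. 178.] [523. 300.  60.]
scene spool_mid 0.56 [428. 238.] [673. 255.  22.]
top fixture 0.63 [201. 204.] [679. 262.   0.]
top fixture 0.56 [292. 270.] [542.  83.   0.]
top handle_grip 0.84 [303. 204.] [651.  55. 114.]
top handle_grip 0.18 [437. 292.] [ 485. -176.  114.]
top tee_grip 0.53 [286. 310.] [460.  89. 134.]
top pointer_tip 0.76 [247. 263.] [555. 168.  36.]
top pointer_tip 0.64 [285. 243.] [591.  94.  36.]
top index_point 0.77 [269. 263.] [551. 123.  62.]
top cutter_mid 0.55 [285. 244.] [584.  92.  73.]
top collar_mid 0.69 [300. 292.] [495.  65.  77.]
top bush_mid 0.75 [288. 313.] [457.  89.  76.]
top bush_mid 0.49 [275. 287.] [504. 112.  76.]
top hexnut_mid 0.54 [300. 168.] [728.  62.  71.]
top hexnut_mid 0.48 [311. 243.] [585.  44.  71.]
top arbor_a_mid 0.9 [164. 286.] [514. 325.  37.]
top oilcan_mid 0.8 [407. 227.] [ 612. -138.   60.]
top spool_mid 0.74 [198. 204.] [675. 264.  22.]
```

View pics/crop_s.png

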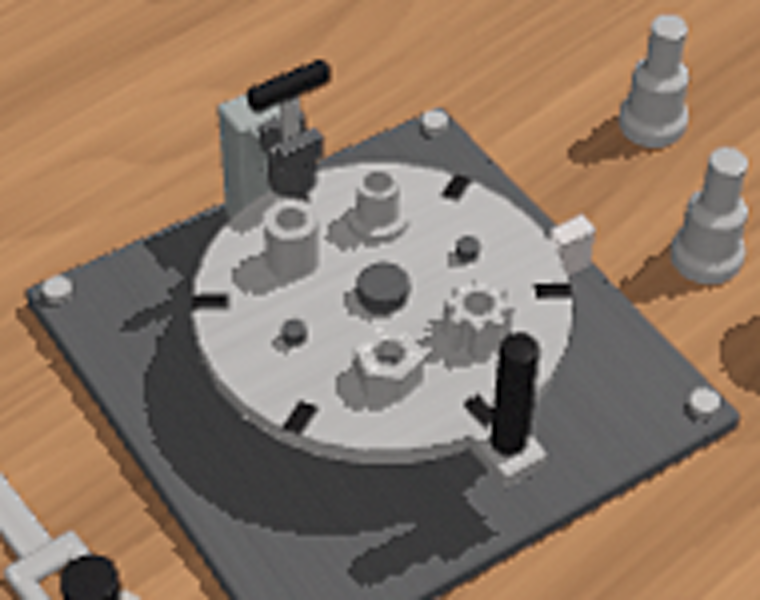

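The toothed part at scene (344,240), top (285,243), is the cutter, with teeth visible in the crop. The part at (318,210) is the flanged bush, (297,219) the collar and (321,250) the real hexnut. The cutter stands at fixture angle +30°, so the dial has to turn +60°. I'll move above the fixture for a close look.

Emit:
{"name": "carry_out", "arguments": {"commands": "2 0 2 1 2 1 0.5; 0 0 4 2 4 1.2 0.5; 0 0 6 3 6 1.2 0.5; 0 0 8 4 8 1.2 0.5; 0 0 10.2 4.7 10 1.2 0.5; 0 0 10.2 4.7 10 1.2 0.5; 0 0 10.2 4.7 10 1.2 0.5; 0 0 10.2 4.7 10 1.2 0.5; 0 0 10.2 4.7 10 1.2 0.5; 0 0 10.2 4.7 10 1.2 0.5; 0 0 10.2 4.7 10 1.2 0.5; 0 0 10.2 4.7 10 1.2 0.5; 0 0 10.2 4.7 10 1.2 0.5; 0 0 10.2 4.7 10 1.2 0.5"}}

```text
time: 3.3
tcp_pos: [505.0, 15.2, 286.5]
orientation: [-3.141, 0.0, 1.433]
contact_force: [-0.5, 0.1, 0.6]
finger_gap: 0.5
grip_force: 0.0
```

```bash
cat > fit.py <<'E'
from h import *
from scipy.optimize import least_squares
H=dict(handle_grip=114,tee_grip=134,pointer_tip=36,index_point=62,fixture=0)
L=dict(handle_grip=(105,0),tee_grip=(-84,0),pointer_tip=(0,96),index_point=(0,50),fixture=(0,0))
def run(cams=("wrist","scene","top")):
    M=[]
    for c in cams:
        p=viewer.get_image(c); 
        if c=="wrist": save(p,"w.png")
        for n,z in H.items():
            for r in models.mark_of(p,n)[:1]:
                q=r["position"]; X=at_z(p,q,z); print(c,n,round(r["conf"],2),np.round([q[1]*640,q[0]*480]),np.round(X,1)); M.append((n,X[:2]))
    def f(v):
        c,s=np.cos(v[2]),np.sin(v[2]); R=np.array([[c,-s],[s,c]])
        return np.concatenate([R@L[n]+v[:2]-X for n,X in M])
    s=least_squares(f,[545,78,-.14],loss="soft_l1",f_scale=3); print(np.round(s.x,3)); 
    c,sn=np.cos(s.x[2]),np.sin(s.x[2])
    for n in L: print(n,np.round(np.array([[c,-sn],[sn,c]])@L[n]+s.x[:2],1))
    return p
if __name__=="__main__":
    run(); t=ctrl.state(); print({k:np.round(t[k],3) for k in ("time","tcp_pos","orientation","joint_pos","contact_force")})
E
python3 fit.py
```

```text
wrist handle_grip 0.84 [472. 157.] [644.5  52.8 114. ]
wrist tee_grip 0.93 [248. 143.] [458.6  90.9 134. ]
wrist pointer_tip 0.65 [349.  45.] [558.2 172.1  36. ]
wrist index_point 0.56 [350.  91.] [551.1 126.2  62. ]
wrist fixture 0.66 [340. 146.] [539.2  76.5   0. ]
scene handle_grip 0.95 [356. 252.] [644.8  61.2 114. ]
scene tee_grip 0.68 [298. 178.] [451.9  96.  134. ]
scene index_point 0.91 [339. 226.] [551.4 115.8  62. ]
scene fixture 0.76 [321. 254.] [541.7  76.5   0. ]
top tee_grip 0.56 [286. 308.] [463.4  90.  134. ]
top pointer_tip 0.97 [248. 264.] [553.6 165.2  36. ]
top index_point 0.89 [270. 262.] [552.6 121.   62. ]
top fixture 0.63 [407. 231.] [ 614.2 -146.7    0. ]
[ 5.41457e+02  7.48540e+01 -1.85000e-01]
handle_grip [644.7  55.5]
tee_grip [458.9  90.3]
pointer_tip [559.1 169.2]
index_point [550.7 124. ]
fixture [541.5  74.9]
{'time': np.float64(4.2), 'tcp_pos': array([505.572,  16.382, 286.587]), 'orientation': array([3.142, 0.   , 1.434]), 'joint_pos': array([ 0.029,  0.099,  1.797, -0.   ,  1.246,  0.166]), 'contact_force': array([ 0.433, -0.137, -0.274])}
```

View pics/w.png

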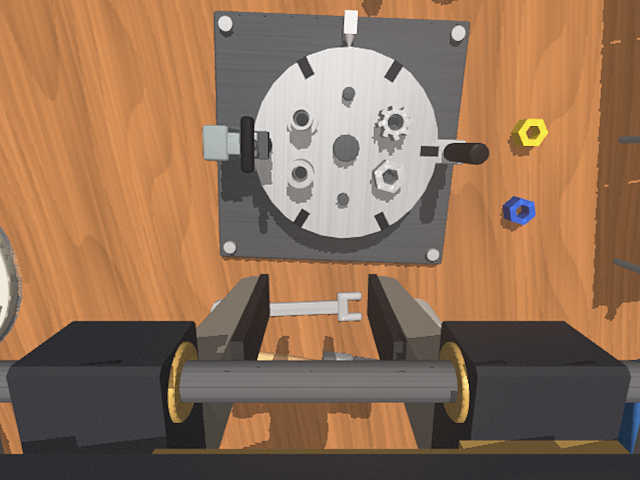

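The wrist view shows the T-bar at (248,143), cutter at (396,123), handle at (470,152), pointer tip at (349,40) and an empty peg at (348,93). This agrees with the fit: axis (541.5, 75), yaw about -0.178. Next I'll move over the T-bar.

Emit:
{"name": "carry_out", "arguments": {"commands": "0 0 -0.4 -0.4 0.6 -0.6 0.5; 0 0 -0.4 -0.775 1 -1.2 0.5; 0 0 -0.4 -0.775 1.2 -1.6 0.5; 0 0 -0.4 -0.775 1.225 -1.6 0.5; 0 0 -0.4 -0.775 1.225 -1.6 0.5; 0 0 -0.4 -0.775 1.225 -1.6 0.5"}}

```text
time: 4.95
tcp_pos: [460.0, 89.5, 191.7]
orientation: [3.14, -0.001, 1.391]
contact_force: [0.4, 0.2, -0.2]
finger_gap: 0.502
grip_force: 0.0
```

```bash
python3 - <<'E'
from h import *
p=viewer.get_image("wrist"); save(p,"w2.png")
print(models.mark_of(p,"tee_grip")[:2])
for r in models.mark_of(p,"tee_grip")[:2]: print(at_z(p,r["position"],134))
print(proj(p,[459,90,134]),ctrl.state()["tcp_pos"],ctrl.state()["orientation"])
E
```

```text
[{'position': [0.5396, 0.4884], 'conf': 0.81}]
[456.8878631   89.76852216 134.        ]
[315.9085023  258.05462498] [459.56884975  89.52740803 191.23030114] [ 3.14050892e+00 -3.59922558e-04  1.39142886e+00]
```

View pics/w2.png

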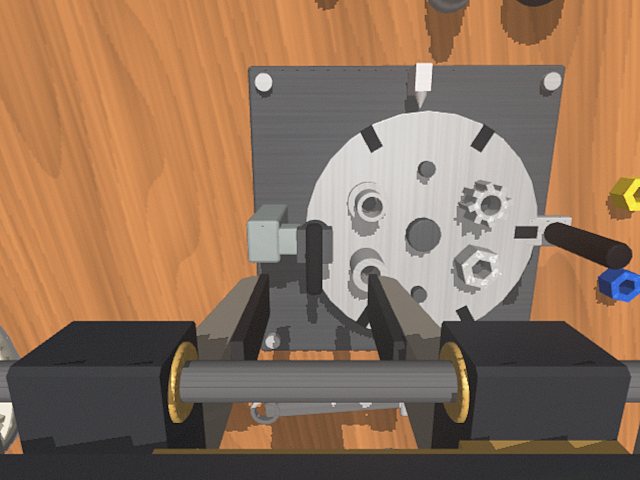

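The bar is upright in the image at (314,258), within 1 mm of where I predicted it. I'll descend and grip it.

Emit:
{"name": "carry_out", "arguments": {"commands": "0 0 0 -0.013 0 -0.5 0.5; 0 0 0 -0.013 0 -0.9 0.5; 0 0 0 -0.013 0 -1.24 0.5; 0 0 0 -0.013 0 -1.24 0.5; 0 0 0 -0.013 0 -1.24 0.5; 0 0 0 -0.013 0 -1.24 0.05; 0 0 0 -0.013 0 -1.24 0.05; 0 0 0 -0.013 0 -1.24 0.05; 0 0 0 -0.013 0 -1.24 0.05; 0 0 0 -0.013 0 -1.24 0.05; 0 0 0 -0.013 0 -1.24 0.05", "newtons": 45}}

```text
time: 6.48
tcp_pos: [457.9, 89.9, 116.3]
orientation: [-3.141, 0.0, 1.392]
contact_force: [-3.2, 1.0, 6.2]
finger_gap: 0.099
grip_force: 45.0
```

Emit:
{"name": "carry_out", "arguments": {"commands": "0 0 0 0 0 0.08 0.05; 0 0 0 0 0 0.16 0.05; 0 0 0 0 0 0.24 0.05; 0 0 0 0 0 0.24 0.05; 0 0 0 0 0 0.24 0.05"}}

```text
time: 7.1
tcp_pos: [457.8, 89.8, 130.3]
orientation: [-3.141, 0.0, 1.392]
contact_force: [-1.3, 2.8, -9.8]
finger_gap: 0.105
grip_force: 45.0
```

Emit:
{"name": "carry_out", "arguments": {"commands": "0 0 1.5 0 0 0 0.05; 0 0 3 0 0 0 0.05; 0 0 4.5 0 0 0 0.05; 0 0 6 0 0 0 0.05; 0 0 7.5 0 0 0 0.05; 0 0 9 0 0 0 0.05; 0 0 10.5 0 0 0 0.05; 0 0 12 0 0 0 0.05; 0 0 13.3 0 0 0 0.05; 0 0 13.6 0 0 0 0.05; 0 0 13.6 0 0 0 0.05; 0 0 13.6 0 0 0 0.05"}}

```text
time: 8.6
tcp_pos: [457.8, 89.8, 130.4]
orientation: [-3.141, -0.001, 2.814]
contact_force: [-3.3, 1.9, -9.8]
finger_gap: 0.103
grip_force: 45.0
```

Emit:
{"name": "carry_out", "arguments": {"commands": "0 0 13.6 0 0 -0.03 0.05; 0 0 0 0 0 -0.03 0.5", "newtons": 45}}

```text
time: 8.85
tcp_pos: [459.7, 89.8, 129.5]
orientation: [3.141, 0.003, 2.82]
contact_force: [-0.3, 0.1, 0.1]
finger_gap: 0.2
grip_force: 0.0
```

My last call repeated the 13.6 turn by mistake, since turns are relative to each call's start. The next row cancelled it at once and the forces now read near zero. I'll open fully, raise and check.

Emit:
{"name": "carry_out", "arguments": {"commands": "0 0 0 0 0 0 0.5; 0 0 0 0 0 0 0.5; 0 0 0 0 0 0.6 0.5; 0 0 0 0 0 1.2 0.5; 0 0 0 0.2 0 1.5 0.5; 0 0 -5 1 -0.2 1.5 0.5; 0 0 -10 1.8 -0.4 1.5 0.5; 0 0 -15 2.4 -0.5 1.5 0.5; 0 0 -20 2.4 -0.5 1.5 0.5; 0 0 -28 2.4 -0.5 1.5 0.5; 0 0 -28 2.4 -0.5 1.5 0.5; 0 0 -28 2.4 -0.5 1.5 0.5; 0 0 -28 2.4 -0.5 1.5 0.5; 0 0 -28 2.4 -0.5 1.5 0.5; 0 0 -28 2.4 -0.5 1.5 0.5; 0 0 -28 2.4 -0.5 1.5 0.5"}}

```text
time: 10.85
tcp_pos: [602.7, 59.8, 219.2]
orientation: [3.141, -0.001, 0.75]
contact_force: [-0.3, 0.8, 0.3]
finger_gap: 0.505
grip_force: 0.0
```

```bash
python3 - <<'E'
from h import *
p=viewer.get_image("wrist"); s=viewer.get_image("scene")
for r in models.mark_of(p,"handle_grip")[:2]: print(r,at_z(p,r["position"],114))
print(proj(p,[645,56,114]),ctrl.state()["tcp_pos"],ctrl.state()["orientation"],ctrl.state()["joint_pos"])
a=cv2.resize(p["image"][:,:,::-1],(480,360)); b=cv2.resize(s["image"][160:310,225:345,::-1],(320,400))
o=np.zeros((400,800,3),np.uint8); o[:360,:480]=a; o[:,480:]=b; cv2.imwrite("pics/c3.png",o)
E
```

```text
{'position': [0.424, 0.5617], 'conf': 0.81} [642.73357876  56.13623983 114.        ]
[361.85380741 201.333125  ] [602.61660126  59.75423055 219.1079421 ] [ 3.14096771e+00 -5.25896589e-04  7.58491982e-01] [ 9.64585538e-02  3.18393403e-01  1.67256559e+00 -1.85863292e-04
  1.14983470e+00  9.08838946e-01]
```

View pics/c3.png

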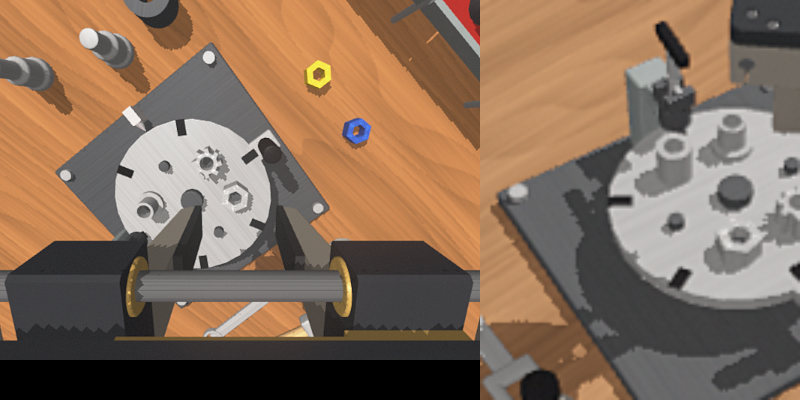

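The T-bar now stands twisted and raised on the crown (right panel, about (672,45)). The handle is at (642-645, 56) and I'm going to it now, with the fingers closing tangentially.

Emit:
{"name": "carry_out", "arguments": {"commands": "0 0 -1.7 0.3 0 0 0.5; 0 0 -3.4 0.6 -0.06 0 0.5; 0 0 -5.1 0.69 -0.06 0 0.5; 0 0 -6.8 0.69 -0.06 0 0.5; 0 0 -8.5 0.69 -0.06 0 0.5; 0 0 -8.95 0.69 -0.06 -0.6 0.5; 0 0 -8.95 0.69 -0.06 -1.2 0.5; 0 0 -8.95 0.69 -0.06 -1.7 0.5; 0 0 -8.95 0.69 -0.06 -2.03 0.5; 0 0 -8.95 0.69 -0.06 -2.03 0.5; 0 0 -8.95 0.69 -0.06 -2.03 0.1; 0 0 -8.95 0.69 -0.06 -2.03 0.1; 0 0 -8.95 0.69 -0.06 -2.03 0.1; 0 0 -8.95 0.69 -0.06 -2.03 0.1; 0 0 -8.95 0.69 -0.06 -2.03 0.1; 0 0 -8.95 0.69 -0.06 -2.03 0.1", "newtons": 20}}

```text
time: 13.0
tcp_pos: [644.3, 56.3, 97.9]
orientation: [-3.141, -0.001, -0.183]
contact_force: [-0.5, 1.1, 6.6]
finger_gap: 0.188
grip_force: 20.0
```

```bash
python3 - <<'E'
from h import *
s=ctrl.state(); print(s["tcp_pos"],s["orientation"],s["contact_force"])
yaw=-.178
# arc shifts (units) for handle around axis, start at fit pos
for a in range(6,73,6):
    a0=yaw;a1=yaw+np.radians(a); d=105*np.array([np.cos(a1)-np.cos(a0),np.sin(a1)-np.sin(a0)])/60
    print("0 0 %.1f %.3f %.3f"%(a/6,*d))
E
```

```text
[644.251278    56.31732465  97.90139123] [-3.14119057e+00 -1.31384254e-03 -1.83406961e-01] [-0.45598541  1.13043224  6.60125823]
0 0 1.0 0.023 0.182
0 0 2.0 0.027 0.365
0 0 3.0 0.011 0.547
0 0 4.0 -0.023 0.727
0 0 5.0 -0.076 0.903
0 0 6.0 -0.147 1.072
0 0 7.0 -0.235 1.232
0 0 8.0 -0.340 1.382
0 0 9.0 -0.459 1.521
0 0 10.0 -0.593 1.647
0 0 11.0 -0.739 1.757
0 0 12.0 -0.895 1.852
```

Emit:
{"name": "carry_out", "arguments": {"commands": "0 0 0.5 0.013 0.09 0 0.1; 0 0 1 0.023 0.182 0 0.1; 0 0 2 0.027 0.365 0 0.1; 0 0 3 0.011 0.547 0 0.1; 0 0 4 -0.023 0.727 0 0.1; 0 0 5 -0.076 0.903 0 0.1; 0 0 6 -0.147 1.072 0 0.1; 0 0 7 -0.235 1.232 0 0.1; 0 0 8 -0.34 1.382 0 0.1; 0 0 9 -0.459 1.521 0 0.1; 0 0 9.5 -0.525 1.586 0 0.1; 0 0 10 -0.593 1.647 0 0.1; 0 0 10 -0.593 1.647 0 0.1; 0 0 10 -0.593 1.647 0 0.1; 0 0 10 -0.593 1.647 0 0.1"}}

```text
time: 14.88
tcp_pos: [608.8, 155.7, 97.9]
orientation: [3.141, -0.002, 0.864]
contact_force: [-0.6, 1.4, 5.4]
finger_gap: 0.188
grip_force: 20.0
```

```bash
python3 - <<'E'
from h import *
p=viewer.get_image("wrist"); s=viewer.get_image("top")
for c in (p,s):
  for n,z in dict(handle_grip=114,cutter_mid=73,index_point=62,bush_mid=76,collar_mid=77,hexnut_mid=71).items():
    for r in models.mark_of(c,n)[:2]: print(n,round(r["conf"],2),at_z(c,r["position"],z).round(1))
t=ctrl.state(); print(t["tcp_pos"],t["orientation"],t["contact_force"])
a=cv2.resize(p["image"][:,:,::-1],(440,330)); b=cv2.resize(s["image"][190:360,210:380,::-1],(360,360),interpolation=cv2.INTER_CUBIC)
o=np.zeros((360,800,3),np.uint8); o[:330,:440]=a; o[:,440:]=b; cv2.imwrite("pics/c4.png",o)
E
```

```text
handle_grip 0.8 [609.3 154.  114. ]
hexnut_mid 0.9 [725.7  98.4  71. ]
handle_grip 0.92 [612.3 152.8 114. ]
handle_grip 0.68 [509.5 302.2 114. ]
cutter_mid 0.43 [ 485.9 -184.6   73. ]
cutter_mid 0.25 [534.3  71.8  73. ]
bush_mid 0.57 [493.6  60.1  76. ]
collar_mid 0.63 [533.7  74.1  77. ]
collar_mid 0.44 [527.8  23.5  77. ]
hexnut_mid 0.63 [595.1  90.9  71. ]
hexnut_mid 0.54 [728.8  65.2  71. ]
[608.78808247 155.62763126  97.87537884] [ 3.14102370e+00 -1.73691413e-03  8.63621333e-01] [0.36792983 1.71157986 5.05847031]
```

View pics/c4.png

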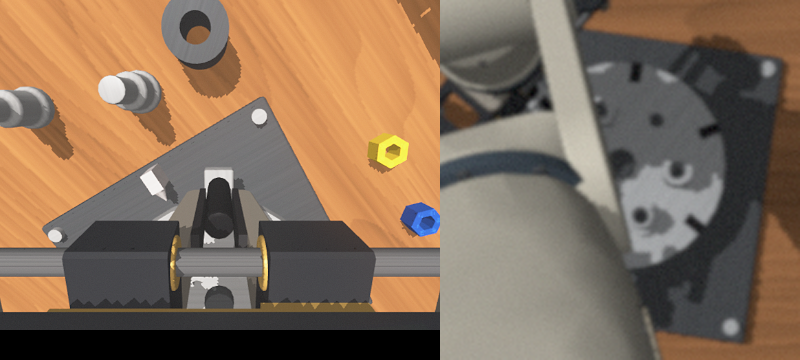

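The swing's chord measures 105.4 mm, which is 60°, and the forces stayed small. I'll release the handle, rise and go back over the T-bar.

Emit:
{"name": "carry_out", "arguments": {"commands": "0 0 0 0 0 0 0.5; 0 0 0 0 0 0 0.5; 0 0 0 0 0 0 0.5; 0 0 0 0 0 0.6 0.5; 0 0 0 0 0 1.2 0.5; 0 0 1.7 -0.3 -0.1 1.75 0.5; 0 0 3.4 -0.8 -0.3 1.75 0.5; 0 0 5.1 -1.3 -0.6 1.75 0.5; 0 0 6.8 -1.8 -0.8 1.75 0.5; 0 0 8.5 -2.2 -1 1.75 0.5; 0 0 10.2 -2.51 -1.097 1.75 0.5; 0 0 11.9 -2.51 -1.097 1.75 0.5; 0 0 13.6 -2.51 -1.097 1.75 0.5; 0 0 15.3 -2.51 -1.097 1.75 0.5; 0 0 17 -2.51 -1.097 1.75 0.5; 0 0 18.65 -2.51 -1.097 1.75 0.5; 0 0 18.65 -2.51 -1.097 1.75 0.5; 0 0 18.65 -2.51 -1.097 1.75 0.5"}}

```text
time: 17.82
tcp_pos: [457.5, 89.2, 202.0]
orientation: [-3.142, -0.0, 2.813]
contact_force: [0.5, 1.3, 0.4]
finger_gap: 0.501
grip_force: 0.0
```

```bash
python3 - <<'E'
from h import *
p=viewer.get_image("wrist"); s=viewer.get_image("scene")
for c in (p,s):
  for n,z in dict(tee_grip=146,handle_grip=114,cutter_mid=73,index_point=62).items():
    for r in models.mark_of(c,n)[:2]: print(n,round(r["conf"],2),at_z(c,r["position"],z).round(1))
t=ctrl.state(); print(t["time"],t["tcp_pos"],t["orientation"],t["contact_force"])
a=cv2.resize(p["image"][:,:,::-1],(440,330)); b=cv2.resize(s["image"][150:310,225:415,::-1],(360,303),interpolation=cv2.INTER_CUBIC)
o=np.zeros((360,800,3),np.uint8); o[:330,:440]=a; o[:303,440:]=b; cv2.imwrite("pics/c5.png",o)
E
```

```text
tee_grip 0.61 [456.7  89.7 146. ]
tee_grip 0.28 [499.8  45.2 146. ]
cutter_mid 0.56 [433.9 -70.9  73. ]
index_point 0.21 [480.1  84.   62. ]
tee_grip 0.57 [455.1  92.3 146. ]
handle_grip 0.7 [605.3 161.1 114. ]
cutter_mid 0.82 [557.6 116.1  73. ]
index_point 0.79 [553.4 115.7  62. ]
18.325 [457.47831554  89.25336115 201.97196369] [-3.14156350e+00 -2.52590910e-05  2.81648304e+00] [0.03189919 0.06355577 0.09018579]
```

View pics/c5.png

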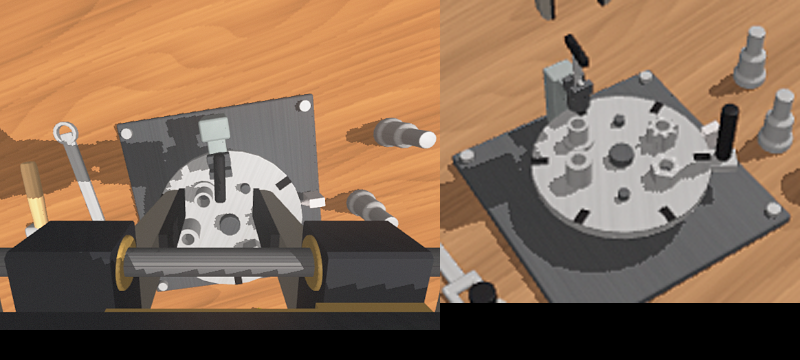

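The cutter stands in front of the pointer at right-panel (663,130), and the parts are seated. I'll descend, grip, lift slightly and twist back.

Emit:
{"name": "carry_out", "arguments": {"commands": "0 0 0 0.005 0.008 -0.5 0.5; 0 0 0 0.005 0.008 -1 0.5; 0 0 0 0.005 0.008 -1.22 0.5; 0 0 0 0.005 0.008 -1.22 0.5; 0 0 0 0.005 0.008 -1.22 0.05; 0 0 0 0.005 0.008 -1.22 0.05; 0 0 0 0.005 0.008 -1.22 0.05; 0 0 0 0.005 0.008 -1.22 0.05; 0 0 0 0.005 0.008 -1.22 0.05; 0 0 0 0.005 0.008 -1.22 0.05; 0 0 0 0.005 0.008 -1.195 0.05; 0 0 0 0.005 0.008 -1.19 0.05; 0 0 0 0.005 0.008 -1.19 0.05", "newtons": 45}}

```text
time: 19.95
tcp_pos: [457.7, 89.7, 130.2]
orientation: [-3.141, -0.0, 2.817]
contact_force: [3.3, 0.3, -9.4]
finger_gap: 0.102
grip_force: 45.0
```

Emit:
{"name": "carry_out", "arguments": {"commands": "0 0 -1.5 0 0 0 0.05; 0 0 -3 0 0 0 0.05; 0 0 -4.5 0 0 0 0.05; 0 0 -6 0 0 0 0.05; 0 0 -7.5 0 0 0 0.05; 0 0 -9 0 0 0 0.05; 0 0 -10.5 0 0 0 0.05; 0 0 -12 0 0 0 0.05; 0 0 -13.3 0 0 0 0.05; 0 0 -13.7 0 0 0 0.05; 0 0 -13.7 0 0 0 0.05; 0 0 -13.7 0 0 0 0.05"}}

```text
time: 21.45
tcp_pos: [457.4, 89.5, 130.3]
orientation: [-3.141, 0.001, 1.383]
contact_force: [1.6, -1.2, -9.4]
finger_gap: 0.102
grip_force: 44.9
```

Emit:
{"name": "carry_out", "arguments": {"commands": "0 0 0 0 0 -0.06 0.05; 0 0 0 0 0 -0.12 0.05; 0 0 0 0 0 -0.18 0.05; 0 0 0 0 0 -0.22 0.05; 0 0 0 0 0 -0.22 0.05; 0 0 0 0 0 -0.22 0.05"}}

```text
time: 22.2
tcp_pos: [457.7, 89.7, 117.5]
orientation: [-3.141, 0.0, 1.382]
contact_force: [-1.2, -3.2, -2.4]
finger_gap: 0.107
grip_force: 44.9
```

The force stayed light all the way down, so the pin is going into the notch. I'll release, rise clear and verify.

Emit:
{"name": "carry_out", "arguments": {"commands": "0 0 0 0 0 0 0.5; 0 0 0 0 0 0 0.5; 0 0 0 0 0 0 0.5; 0 0 0 0 0 0 0.5; 0 0 0 0 0 0.7 0.5; 0 0 0 0 0 1.4 0.5; 0 0 0 -0.3 -0.9 2 0.5; 0 0 0 0 -1.6 2.7 0.5; 0 0 0 0.2 -1.6 2.8 0.5; 0 0 0 0.2 -1.6 2.8 0.5"}}

```text
time: 23.45
tcp_pos: [470.5, -6.1, 285.3]
orientation: [3.141, -0.001, 1.381]
contact_force: [0.4, 0.1, -0.3]
finger_gap: 0.5
grip_force: 0.0
```

```bash
python3 - <<'E'
from h import *
p=viewer.get_image("wrist"); s=viewer.get_image("scene")
for c in (p,s):
  for n,z in dict(tee_grip=134,handle_grip=114,cutter_mid=73,index_point=62).items():
    for r in models.mark_of(c,n)[:1]: print(n,round(r["conf"],2),at_z(c,r["position"],z).round(1))
t=ctrl.state(); print(t["time"],t["tcp_pos"],t["orientation"],t["contact_force"])
for z in (134,143,146): print(proj(p,[458,90,z]),proj(s,[458,90,z]))
a=cv2.resize(p["image"][:330,130:530,::-1],(400,330)); b=cv2.resize(s["image"][150:310,225:415,::-1],(400,337),interpolation=cv2.INTER_CUBIC)
o=np.zeros((337,800,3),np.uint8); o[:330,:400]=a; o[:,400:]=b; cv2.imwrite("pics/c6.png",o)
E
```

```text
tee_grip 0.96 [458.4  88.9 134. ]
cutter_mid 0.84 [548.7 124.9  73. ]
index_point 0.7 [451.6 -88.7  62. ]
tee_grip 0.49 [460.8  93.2 134. ]
handle_grip 0.57 [609.  156.7 114. ]
cutter_mid 0.71 [ 619.  -142.6   73. ]
index_point 0.78 [543.8 128.7  62. ]
23.95 [469.58048494  -5.96031292 285.10261877] [-3.14105907e+00  2.99773878e-05  1.38256211e+00] [ 1.25235137 -0.3482714   0.31203884]
[279.02997425 112.1752023 ] [297.35739925 181.31273437]
[277.8965727 111.2479465] [297.23762699 177.7789649 ]
[277.50379842 110.92661092] [297.19726833 176.58821994]
```

View pics/c6.png

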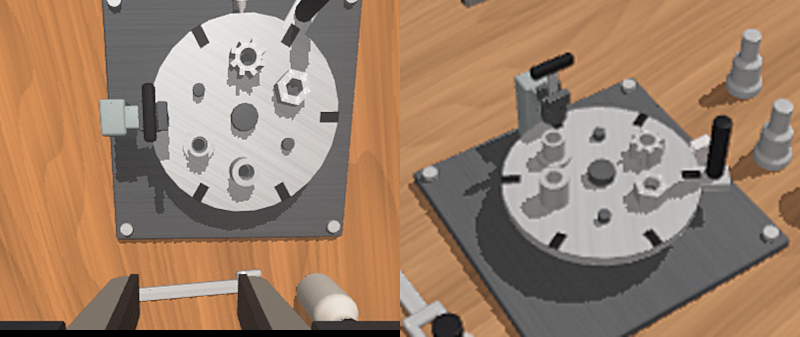

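The bar is back along the fixture's y at scene (297,181.4). That matches home, predicted at 181.3 against 177.8 if the pin were on the rim. The cutter is at the pointer. I'll check the bar against the first picture at pixel level, and hand in if they agree.

```bash
python3 - <<'E'
from h import *
s=viewer.get_image("scene"); a=cv2.imread("pics/scene0.png"); b=s["image"][:,:,::-1]
f=lambda i:i[170:196,280:315].astype(np.float32).mean(2)
d=cv2.phaseCorrelate(f(a),f(b)); m=np.abs(f(a)-f(b)).mean(); print(d,m)
if abs(d[0][1])<1 and abs(d[0][0])<1: print(ctrl.job_done())
E
```

```text
((0.013745536843895678, 0.49723270483110227), 0.9980602855545012) 2.732601
the job is handed in; nothing more can be done
None
```

The job is handed in at about 24 s of the 69 s allowed: the cutter stands in front of the pointer, and the T-bar matches its home position in the final picture to within about half a pixel. All four parts look seated on their pegs and I saw nothing else disturbed. One mistyped row asked for extra twist against the T-bar's stop, but the next row (1/8 s later) undid it and the force then read near zero; I have no reading from during that row.

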